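# Press the bronze bushing home in the tester's spring stage

### The arm

A 7-joint arm with a two-finger parallel gripper is mounted at the origin on the work surface. World frame = base frame: x ahead of the robot, y to its left, z up, the work surface at z = 0. Lengths are in m, angles in rad, forces in N, time in s.
With the tool pointing down it reaches from about 0.4 to 0.85 m from the base axis. Payload 10.4 kg.
Tool frame: the origin (TCP) lies midway between the tips of the shut fingers; the grasp point (between the pads) lies 19 mm behind it; z points along the fingers, y is the line along which they close (so a half turn about z gives the same grasp; the last joint's range is limited). The gripper opens to 87 mm and grips with 3 to 60 N. Pads are 19 mm wide; open, the fingers measure 117 mm over their backs; the gripper's body (75 mm by 190 mm) begins 51 mm behind the grasp point.
Start: joints at [-0.023, 0.332, -0.065, 1.46, 0.022, 1.35, -0.088], TCP at [0.625, 0, 0.223] pointing down, gripper open.
Joint ranges: [-2.6, 2.6], [-0.5, 2.12], [-1.47, 1.34], [0.16, 2.42], [-1.27, 4.41], [0.06, 2.06], [-2.6, 2.6]. Speed limits (rad/s): [2.22, 2.22, 2.79, 2.79, 3.14, 3.14, 3.14].

### API

Orientations are given as a unit quaternion [x, y, z, w].
In Python, from bench import r gives the robot as it stands.
- The arm moves only by the tool arm_command, never from a script. Its argument "moves" is one flat list of numbers, 4 for each row, row after row: the shift along the tool's x, y, z in cm, then the turn about the tool's z in degrees. A call has 1 to 12 rows; each row shifts and turns the commanded pose from where the row before left it, along the tool's axes as they then stand; what a row does not reach is not made up. A row lasts 1/12 s, in which the tool goes at most 41.7 mm and 7.16 degrees, less where a joint would pass 70% of its speed; a pose out of reach is approached as far as the arm can. A call with a gripper value outside its range is refused whole. "fingers" is the opening in per cent of the stroke, from 0 (shut) to 100 (fully open), set as the call begins (left out, the last holds). The fingers move at their own pace and stop on an object; "squeeze" is the grip in N (left out, the last holds). Time passes only in rows, so rows that do not move let the fingers close. It gives the time, the measured TCP pose, the force, the opening and the grip force at its end, in the units of the state.
- r.read_state(): the state, without advancing time (a new reading comes with each control period).
- r.camera(name): name is "scene" or "side" or "wrist"; returns the picture (480x640x3 uint8, red, green, blue); there is no depth.
- r.camera_info(name): a dict with "fx", "fy", "cx", "cy" (pixels), "k1" (the pictures are not rectified: a ray, as slopes to the right and down, at radius r is drawn at 1 + k1 r^2 times it, then the intrinsics apply), "origin" and "attitude" of the camera in the world. Camera axes: x right, y up, looking along -z (the intrinsics and any distortion apply to the point x, -y, -z); pixel columns grow to the right and rows downward; lengths in m; the calibration is good to about 2 mm. A picture is of the moment at which its call begins: read the wrist's pose just before it. camera_info takes no time and is no camera call; for the wrist camera it gives the pose at the moment of the call.
- r.close_job(): hands the job in; it is judged then, once.
The state is a dict: "time": time; "joint_positions": joint angles; "joint_vel": joint speeds; "joint_torque": joint torques, N m; "ee_pos": TCP position; "eef_rot": TCP orientation; "ft_force": force on the tool from outside, world axes, zero at the start; "torque": the same for the moment, N m; "width": finger opening in m; "grip_force": force on a finger pad.
Only numpy, scipy, OpenCV 4.12 (cv2) and the standard library are available. Lean on these libraries where they do the work, as an engineer would, in place of code of your own. Each camera call takes 0.05 s, during which the arm holds its last target. There are 200 camera calls.

### The job

Take the bronze bushing out of the blue rack and press it, shank first, into the bore of the hardness tester's square spring-carried steel stage until its shoulder is fully home, flush all round on the stage, then let go. The fit is tight and the stage gives on its springs, so push steadily and feel for the shoulder bottoming, but never drive the stage down onto its stop. Leave the other two sleeves, the rack and the round test block as they are.

Things in the scene. Friction and masses are not known exactly. Their poses are not given: they have to be found in the camera images.
- bushing_grip (a point): Bronze (brown-gold) bushing, 300 g, 75 mm tall, hanging upright by its flange in a rack nest. Its top 40 mm is a plain round collar, 30 mm in diameter: grip that. Below it a flange, 44 mm diameter, 5 mm thick, then the shank. This point: on the axis half-way up the collar, 20 mm above the flange's top, 25 mm above the shoulder, 55 mm above the foot. z: the axis, up.
- bushing_shoulder (a point): The bronze bushing's shoulder: centre of the flange's underside, on the axis, 30 mm above the foot, 25 mm below bushing_grip. The shank below it is 30 mm long, 26 mm in diameter, its lowest 14 mm tapering to 23.8 mm at the foot. z: the axis, up.
- bore_mouth (a point): Centre of the bore (27.2 mm wide, through, 2 mm chamfer) at the top face of the square steel stage plate (it sinks under load). Four sprung balls in its wall grip the shank: it enters freely until its shoulder is about 20 mm above the plate, then must be pushed with 9 to 19 N, each time different. Once the shoulder meets the plate the push only rises: at 21 N it is home. z: bore axis, up.
- stage_plate (a joint): How far the steel stage plate (120 x 120 x 36 mm, level) is pressed down on its springs, m: 0 at rest at the top, stop at 0.0165. It sinks many mm under the push; beyond 0.015 (about 27 N) it counts as on its stop, which is not allowed. Ease the push to about 5 N before letting go: the stage rises with the bushing. Pulling any higher while gripping draws it out.
- rack: Fixed blue rack block, 90 mm (its x) by 250 mm (its y) by 40 mm tall, with three through nests 29 mm in diameter on its y axis at -80, 0 and +80 mm. The sleeves rest on their flanges on its top. Origin at the centre of its underside. Fingers that close along its x axis keep clear of the neighbouring sleeves.
- steel_sleeve_grip (a point): Dark steel sleeve of the same shape as the bushing, in another nest; leave it there. Point half-way up its collar.
- white_sleeve_grip (a point): White plastic sleeve of the same shape as the bushing, in another nest; leave it there. Point half-way up its collar.
- test_block: Loose round steel test block, 64 mm in diameter, 14 mm thick, lying on the table; leave it. Origin at the centre of its underside.
- stage_base: Fixed cream base of the stage, 150 x 150 x 50 mm, with black bellows that carry the steel plate, whose top is 110 mm above the table at rest. Origin at the centre of its underside, under the bore.

How it is judged:
On the way:
1. the bronze bushing is started upright in the bore, not yet home (horizontal distance between bushing_shoulder and bore_mouth below 0.004 m and z of bushing_shoulder in the frame of bore_mouth between 0.003 and 0.026 m and angle between bushing_shoulder's own z axis and vertical below 0.15 rad), for 0.05 s.
At the end, for the whole second after the job is handed in: The bronze bushing stands upright in the stage's bore, centred within 2.5 mm and square within 0.05 rad, its shoulder within 1.5 mm of the stage's top face; it is released and the stage has risen to within 3 mm of its rest height (z of bushing_shoulder in the frame of bore_mouth between -0.002 and 0.0015 m and horizontal distance between bushing_shoulder and bore_mouth below 0.0025 m and angle between the z axis of bushing_shoulder and the z axis of bore_mouth, either way round below 0.05 rad and angle between bushing_shoulder's own z axis and vertical below 0.2 rad and value of joint stage_plate below 0.003 m); the robot touches nothing.
It fails at once if the stage is driven down onto its stop (pressed down more than 15 mm) (value of joint stage_plate above 0.015 m).
It fails at once if the steel sleeve is moved more than 20 mm (distance of steel_sleeve_grip from where it was at the start of the episode above 0.02 m).
It fails at once if the white sleeve is moved more than 20 mm (distance of white_sleeve_grip from where it was at the start of the episode above 0.02 m).
It fails at once if the test block is moved more than 20 mm (distance of test_block from where it was at the start of the episode above 0.02 m).
It also fails if it takes over 58 s, if anything falls off the work surface, if the arm or the gripper's body presses on something with over 40 N, if the wrist force passes 120 N, or if a joint passes its speed limit or range.

## Working session

There is one attempt and no reset: what is moved stays moved. The work goes in short steps, Python scripts to look and compute and a tool call to move; the robot and the scene stay as the last step left them, time stands still between calls to the robot, and variables do not carry over. Pictures are saved under pics/ and viewed, at most 10 in all, crops included, and the job is handed in when it is done.

Besides the shell and the picture viewer there is one more tool, called after "Emit:" in YAML: its name, and indented under it one key for each argument. arm_command: Moves the arm, as the interface text tells. Its arguments: {"type":"object","properties":{"moves":{"type":"array"},"fingers":{"type":"number"},"squeeze":{"type":"number"}},"required":["moves"]}

```bash
mkdir -p pics; cat > h.py <<'E'
import numpy as np,cv2
from scipy.spatial.transform import Rotation as R
from bench import r
def save(n,f): 
    im=r.camera(n); cv2.imwrite('pics/'+f,im[:,:,::-1]); return im
def rot(a):
    a=np.array(a,float)
    return a if a.shape==(3,3) else R.from_quat(a).as_matrix()
def ray(c,u,v):
    d=np.array([(u-c['cx'])/c['fx'],(v-c['cy'])/c['fy']]); s=d.copy()
    for _ in range(30): s=d/(1+c['k1']*(s@s))
    w=rot(c['attitude'])@np.array([s[0],-s[1],-1]); return np.array(c['origin']),w
def plane(c,u,v,z):
    o,w=ray(c,u,v); return o+w*(z-o[2])/w[2]
def proj(c,p):
    q=rot(c['attitude']).T@(np.array(p)-c['origin']); s=np.array([q[0],-q[1]])/-q[2]
    s=s*(1+c['k1']*(s@s)); return s*[c['fx'],c['fy']]+[c['cx'],c['cy']]
E
python3 - <<'E'
from h import *
s=r.read_state();print(s['time'],s['ee_pos'],s['eef_rot'],s['width'])
for n in ['scene','side','wrist']:
    print(n,r.camera_info(n)); save(n,n+'0.png')
a=cv2.imread('pics/scene0.png')
E
```

```text
0.0 [6.24611485e-01 1.24704197e-05 2.21742607e-01] [ 7.07096059e-01  7.07117139e-01 -5.24198106e-04 -4.90137289e-04] 0.08725591521386031
scene {'fx': 585.1384173098854, 'fy': 585.1384173098854, 'cx': 320.5826029939562, 'cy': 236.48443011247505, 'k1': -0.17416789589977097, 'origin': array([ 0.91613059, -0.49563942,  1.07989859]), 'attitude': array([0.24609492, 0.07855917, 0.29373896, 0.92031689])}
side {'fx': 575.729177441774, 'fy': 575.729177441774, 'cx': 325.6296098455419, 'cy': 231.63275862624184, 'k1': -0.09473541677507503, 'origin': array([ 0.29883865, -0.68922011,  0.61624956]), 'attitude': array([ 0.44242524, -0.08938675, -0.17686623,  0.87463607])}
wrist {'fx': 417.53290475413286, 'fy': 417.53290475413286, 'cx': 322.51572251325086, 'cy': 243.8407060476683, 'k1': -0.08890036853152335, 'origin': array([0.62430103, 0.07122119, 0.38288346]), 'attitude': array([-1.31125815e-01,  1.07330491e-03,  4.22157065e-04,  9.91365064e-01])}
```

View pics/scene0.png

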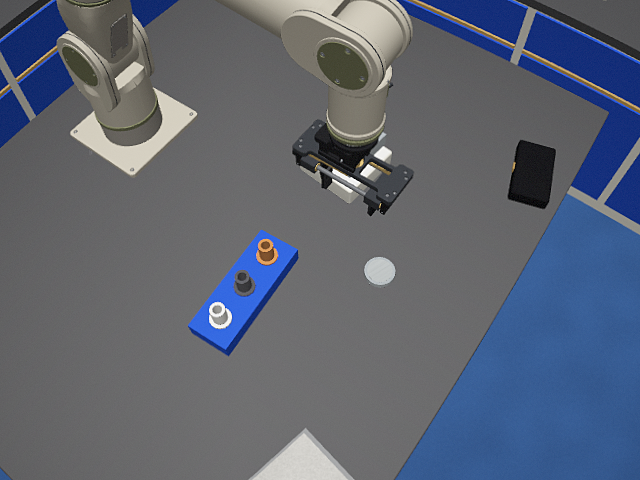

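View pics/side0.png

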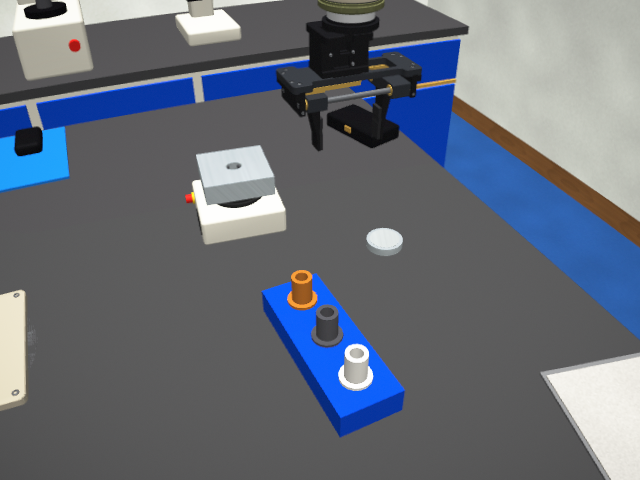

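View pics/wrist0.png

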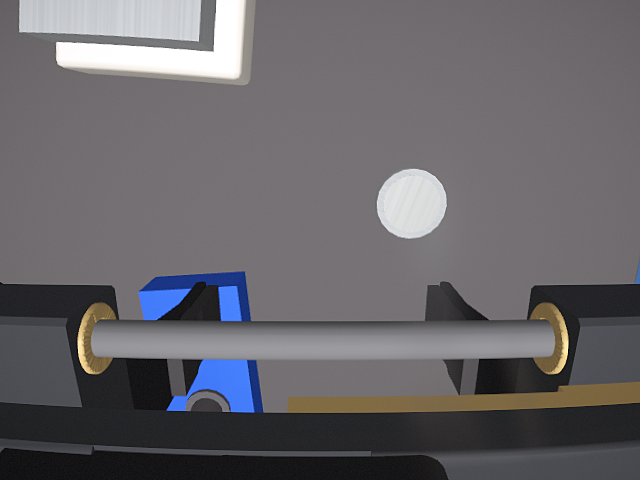

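The scene view shows the rack: bronze at about (266,244), steel (243,277), white (218,309). The side view shows the bore at about (234,166). The wrist view shows the test block at (411,203), with the stage at upper left.

```bash
python3 - <<'E'
from h import *
S,D,W=[r.camera_info(n) for n in ('scene','side','wrist')]
for n,u,v in [('bronze',(266,243),(302,277)),('steel',(243,276),(327,312)),('white',(218,309),(357,352))]:
    print(n,plane(S,*u,.085),plane(D,*v,.085))
print('bore',plane(D,234,166,.11)); print('block',plane(W,411,203,.014),plane(D,384,239,.014))
for n,z in [('scene',.085),('side',.085)]:
    im=cv2.imread(f'pics/{n}0.png'); h=cv2.cvtColor(im,cv2.COLOR_BGR2HSV)
    m=cv2.inRange(h,(8,130,60),(22,255,255)); k,l,st,ce=cv2.connectedComponentsWithStats(m)
    for i in range(1,k):
        if st[i,4]>100: print(n,st[i],ce[i])
a=cv2.imread('pics/side0.png'); s=cv2.imread('pics/scene0.png')
A=cv2.resize(a[140:220,180:300],None,fx=5,fy=5,interpolation=2);A=A[:300]
B=np.hstack([cv2.resize(a[262:312,277:327],(300,300),interpolation=2),cv2.resize(s[227:277,241:291],(300,300),interpolation=2)])
cv2.imwrite('pics/crop1.png',np.vstack([A,B]))
E
```

```text
bronze [ 0.50575033 -0.10226697  0.085     ] [ 0.50682847 -0.11007484  0.085     ]
steel [ 0.51431759 -0.18422831  0.085     ] [ 0.51192159 -0.18823364  0.085     ]
white [ 0.51927944 -0.26411255  0.085     ] [ 0.51848437 -0.26630331  0.085     ]
bore [0.49312264 0.18782711 0.11      ]
block [0.70285862 0.00984417 0.014     ] [0.70184886 0.00594596 0.014     ]
scene [408   0 107  48 256] [460.21875     22.15234375]
scene [ 16  48  41  34 128] [35.953125 64.359375]
scene [522  50 118  63 332] [581.86144578  81.        ]
scene [257 239  21  26 401] [266.31421446 252.29925187]
side [416  79  40   9 127] [435.39370079  82.96850394]
side [305  81  56  14 226] [332.80973451  87.15486726]
side [ 452   96  188  150 3775] [552.21377483 172.33112583]
side [288 270  29  40 871] [301.66590126 290.65442021]
```

View pics/crop1.png

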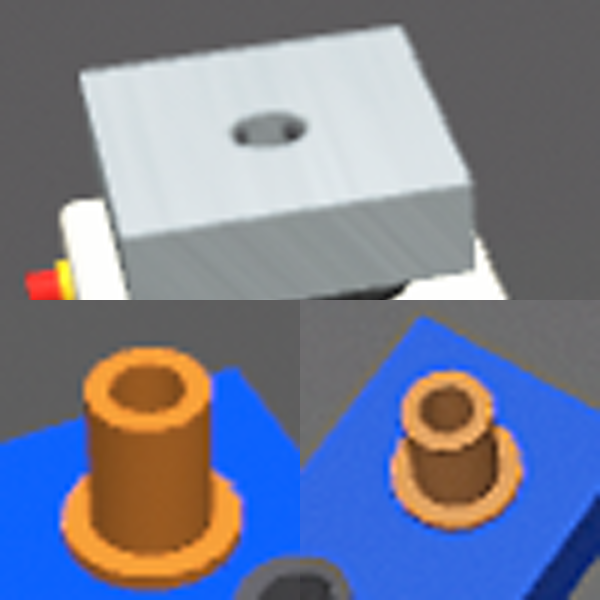

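The crops show the bronze collar top at about (301,277) in side and (265,245) in scene, and the bore at (233.4,165.6) in side. I'll move to a wrist view of the bronze bushing.

Emit:
arm_command:
  moves: [-2.5,-2,-0.5,0,-2.5,-2,-0.5,0,-2.5,-2,-0.5,0,-2.5,-2,-0.5,0,-2.5,-2,-0.5,0,-2.5,-2,-0.5,0,0,0,0,-4.5,0,0,0,0,0,0,0,0,0,0,0,0]

```text
time: 0.98
ee_pos: [0.5054, -0.1488, 0.2522]
eef_rot: [0.679, 0.734, 0.0, -0.0]
ft_force: [0.9, 0.3, 0.2]
width: 0.087
grip_force: 0.0
```

```bash
python3 - <<'E'
from h import *
s=r.read_state();print(s['time'],s['ee_pos'],R.from_quat(s['eef_rot']).as_matrix().round(4).tolist(),s['ft_force'])
W=r.camera_info('wrist');im=save('wrist','w1.png')
h=cv2.cvtColor(im,cv2.COLOR_RGB2HSV)
m=cv2.inRange(h,(8,120,60),(22,255,255)); k,l,st,ce=cv2.connectedComponentsWithStats(m)
for i in range(1,k):
    if st[i,4]>100: print(st[i],ce[i])
S,D=[r.camera_info(n) for n in ('scene','side')]
print(plane(S,265.1,244.9,.085),plane(D,301.2,276.6,.085),plane(D,233.4,165.6,.11))
E
```

```text
0.9833 [ 0.50543937 -0.14875853  0.25217077] [[-0.0782, 0.9969, -0.0004], [0.9969, 0.0782, 0.0005], [0.0005, -0.0003, -1.0]] [0.86682131 0.32296279 0.18700721]
[307 150  42  41 196] [326.70918367 167.6122449 ]
[318 165  23  20 233] [329.61373391 176.26180258]
[ 84 303  32  71 835] [ 96.13532934 336.06946108]
[530 303  32  70 845] [549.0816568  335.59053254]
[ 520  382  120   27 1966] [590.46134283 395.30061038]
[469 394  50  17 439] [494.43963554 402.08428246]
[ 288  397  113   16 1474] [338.2578019 404.6743555]
[ 0.50693693 -0.10663462  0.085     ] [ 0.50609749 -0.10883441  0.085     ] [0.49252329 0.18962409 0.11      ]
```

View pics/w1.png

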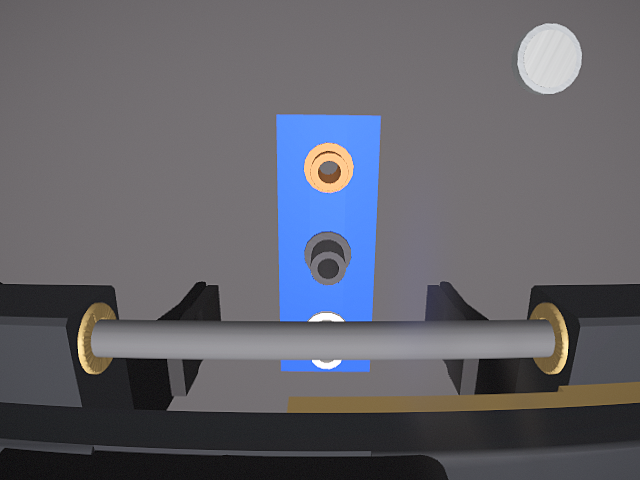

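The wrist view shows the rack square to the image and the bronze bushing at about (329,168). Next I refine it by the blob outline.

```bash
python3 - <<'E'
from h import *
W=r.camera_info('wrist');im=cv2.imread('pics/w1.png');h=cv2.cvtColor(im,cv2.COLOR_BGR2HSV)
m=cv2.inRange(h,(5,60,60),(25,255,255));m[:120]=0;m[210:]=0;m[:,:290]=0;m[:,370:]=0
c=max(cv2.findContours(m,0,1)[0],key=cv2.contourArea);e=cv2.fitEllipse(c);print('flange',e,plane(W,*e[0],.044))
c2=cv2.inRange(h,(95,100,60),(130,255,255)); n=max(cv2.findContours(c2,0,2)[0],key=cv2.contourArea);print(cv2.minAreaRect(n))
print('collar?',plane(W,329,170.5,.085))
print([proj(W,p) for p in ([.5065,-.1075,.085],[.5065,-.1075,.045])])
E
```

```text
flange ((328.2917785644531, 167.22109985351562), (48.17826843261719, 48.53193664550781), 7.267263412475586) [ 0.50626219 -0.1071031   0.044     ]
((328.0, 217.5), (207.0, 104.0), 90.0)
collar? [ 0.50626039 -0.1063348   0.085     ]
[array([329.18243516, 172.02271042]), array([328.5394945 , 167.79251713])]
```

Emit:
arm_command:
  moves: [2.1,0.2,0,0,2.1,0.2,0,0,0,0,3,0,0,0,3,0,0,0,3,0,0,0,3,0,0,0,3,0,0,0,2.5,0,0,0,1.5,0,0,0,1,0,0,0,0,0,0,0,0,0]
  fingers: 100

```text
time: 2.03
ee_pos: [0.506, -0.1073, 0.0527]
eef_rot: [0.679, 0.734, -0.0, -0.0]
ft_force: [-0.3, -0.4, 1.6]
width: 0.0874
grip_force: 0.0
```

Emit:
arm_command:
  moves: [0,0,0,0,0,0,0,0,0,0,0,0,0,0,0,0,0,0,0,0,0,0,0,0,0,0,0,0,0,0,0,0,0,0,0,0,0,0,0,0]
  fingers: 0
  squeeze: 50

```text
time: 2.87
ee_pos: [0.5059, -0.1078, 0.0526]
eef_rot: [0.679, 0.734, 0.0, 0.0]
ft_force: [1.2, -1.0, -1.3]
width: 0.0287
grip_force: 50.1
```

Emit:
arm_command:
  moves: [0,0,-1,0,0,0,-2,0,0,0,-3,0,0,0,-3.5,0,0,0,-3.5,0,0,0,-3.5,0,0,0,-2.5,0,0,0,-1,0,0,0,0,0]

```text
time: 3.62
ee_pos: [0.5065, -0.1079, 0.2548]
eef_rot: [0.679, 0.734, 0.001, 0.001]
ft_force: [0.3, 0.2, -3.8]
width: 0.0289
grip_force: 50.0
```

Emit:
arm_command:
  moves: [1.4,0,0,0,2.4,0.1,0,0,3,0.2,0,0,3.4,0.2,0,0,3.4,0.2,0,0,3.4,0.2,0,0,3,0.1,0,0,2.4,0,0,0,1.4,0,0,0,0,0,0,0,0,0,0,0,0,0,0,0]

```text
time: 4.62
ee_pos: [0.4965, 0.1291, 0.2509]
eef_rot: [0.679, 0.734, -0.001, -0.001]
ft_force: [0.1, 0.3, -3.6]
width: 0.0291
grip_force: 50.0
```

```bash
python3 - <<'E'
from h import *
s=r.read_state();print(s['time'],s['ee_pos'],R.from_quat(s['eef_rot']).as_matrix().round(4).tolist(),s['ft_force'],s['width'])
W=r.camera_info('wrist');im=save('wrist','w2.png'); print(W)
save('side','s2.png')
E
```

```text
4.6167 [0.49652336 0.12908174 0.25094793] [[-0.0776, 0.997, -0.0024], [0.997, 0.0776, -0.0011], [-0.0009, -0.0025, -1.0]] [ 0.08653155  0.2821832  -3.64236692] 0.02908860914158529
{'fx': 417.53290475413286, 'fy': 417.53290475413286, 'cx': 322.51572251325086, 'cy': 243.8407060476683, 'k1': -0.08890036853152335, 'origin': array([0.49084428, 0.20026082, 0.41193364]), 'attitude': array([-0.1314859 , -0.00344139,  0.03896644,  0.99054593])}
```

View pics/w2.png

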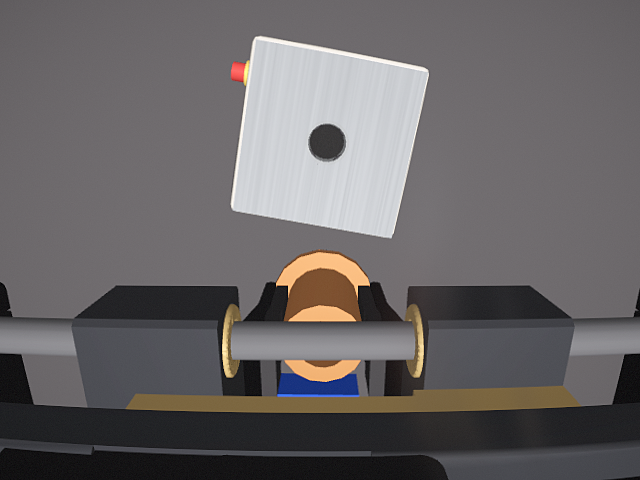

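View pics/s2.png

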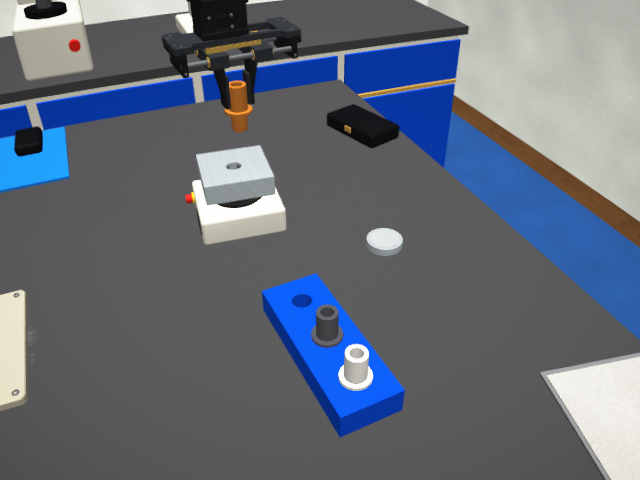

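The wrist view shows the bore at about (327,142), and the held bushing upright with its flange arc at about (324,250). The side view agrees. Now I fit both circles.

```bash
python3 - <<'E'
from h import *
from scipy.optimize import least_squares
W={'fx': 417.53290475413286, 'fy': 417.53290475413286, 'cx': 322.51572251325086, 'cy': 243.8407060476683, 'k1': -0.08890036853152335, 'origin':np.array([0.49084428, 0.20026082, 0.41193364]), 'attitude':[-0.1314859 , -0.00344139,  0.03896644,  0.99054593]}
T=np.array([.49652,.12908,.25095]); im=cv2.imread('pics/w2.png');g=cv2.cvtColor(im,6);h=cv2.cvtColor(im,40)
m=(g<140).astype(np.uint8);m[:100]=0;m[190:]=0;m[:,:280]=0;m[:,:]*=1;m[:,375:]=0
def fit(P):
    return least_squares(lambda q:np.hypot(P[:,0]-q[0],P[:,1]-q[1])-q[2],[*P.mean(0),.02],loss='soft_l1',f_scale=.0005).x
c=max(cv2.findContours(m,0,1)[0],key=cv2.contourArea)[:,0];print(cv2.fitEllipse(c))
b=fit(np.array([plane(W,u,v,.11)[:2] for u,v in c]));print('bore',b)
o=cv2.inRange(h,(5,60,60),(25,255,255));o[:240]=0
A=[]
for u in range(278,372,2):
    v=np.nonzero(o[:330,u])[0]
    if len(v): A.append((u,v[0]))
A=np.array([a for a in A if a[1]<283]);print(len(A),A[::8].tolist())
for z in (.2434,):
    f=fit(np.array([plane(W,u,v-.5,z)[:2] for u,v in A]));print('flange',f, f[:2]-T[:2])
E=R.from_euler('z',4.45,degrees=True).as_matrix()
print('bore-TCP',b[:2]-T[:2])
xa=np.array([-.0776,.997]);ya=np.array([.997,.0776])
for d in (b[:2]-f[:2],b[:2]-T[:2]): print('tool xy',d@xa,d@ya)
E
```

```text
((326.687255859375, 142.21453857421875), (36.66671371459961, 36.76480484008789), 17.5849609375)
bore [0.49332704 0.19312877 0.01284622]
46 [[278, 277], [294, 259], [310, 251], [326, 250], [342, 254], [358, 264]]
flange [0.49562377 0.13165305 0.02094626] [-0.00089623  0.00257305]
bore-TCP [-0.00319296  0.06404877]
tool xy 0.06146951995338144 0.0024806715055572296
tool xy 0.06410439935253522 0.0017868004253129715
```

Emit:
arm_command:
  moves: [1.5,0.1,0,0,2,0.1,0,0,1.7,0,0,0,1,0,0,0,0,0,2,0,0,0,2.5,0,0,0,2,0,0,0,1.5,0,0,0,1,0,0,0,0,0,0,0,0,0]

```text
time: 5.63
ee_pos: [0.4943, 0.1917, 0.1628]
eef_rot: [0.679, 0.734, -0.0, 0.0]
ft_force: [-0.5, 0.5, -3.3]
width: 0.0288
grip_force: 50.0
```

```bash
python3 - <<'E'
from h import *
s=r.read_state();print(s['time'],s['ee_pos'],R.from_quat(s['eef_rot']).as_matrix().round(4).tolist(),s['ft_force'])
D=r.camera_info('side');a=save('side','s3.png')[:,:,::-1];b=save('scene','c3.png')[:,:,::-1]
p=proj(D,s['ee_pos']);print(p)
W=r.camera_info('wrist');w=save('wrist','w3.png')[:,:,::-1]
A=cv2.resize(a[100:200,184:284],(400,400),interpolation=2)
B=cv2.resize(w[100:400,170:470],(400,400),interpolation=2)
cv2.imwrite('pics/crop3.png',np.hstack([A,B]))
E
```

```text
5.6333 [0.49431577 0.19174428 0.16276612] [[-0.0778, 0.997, -0.0001], [0.997, 0.0778, -0.0002], [-0.0002, -0.0002, -1.0]] [-0.48254593  0.46722214 -3.25903352]
[231.27960251 138.07795819]
```

View pics/crop3.png

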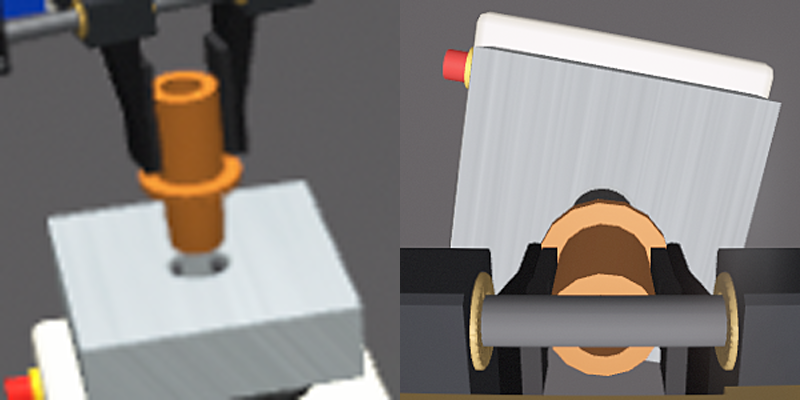

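In the crop, the bushing axis extrapolated to the plate (197,264) meets the hole centre (198,262), so it is aligned to within about 1 mm. I'll descend gently.

Emit:
arm_command:
  moves: [0,0,0.4,0,0,0,0.3,0,0,0,0.3,0,0,0,0.2,0,0,0,0.2,0,0,0,0.2,0,0,0,0,0,0,0,0,0]

```text
time: 6.45
ee_pos: [0.4941, 0.1922, 0.1465]
eef_rot: [0.679, 0.734, -0.0, -0.0]
ft_force: [-0.3, -0.1, -3.3]
width: 0.029
grip_force: 50.0
```

Emit:
arm_command:
  moves: [0,0,0.2,0,0,0,0.2,0,0,0,0.2,0,0,0,0.2,0,0,0,0,0,0,0,0,0]

```text
time: 6.95
ee_pos: [0.4944, 0.1925, 0.1389]
eef_rot: [0.679, 0.734, 0.0, 0.0]
ft_force: [-1.0, 0.9, 3.5]
width: 0.0291
grip_force: 50.0
```

Emit:
arm_command:
  moves: [0,0,0.2,0,0,0,0.2,0,0,0,0.2,0,0,0,0,0,0,0,0,0]

```text
time: 7.37
ee_pos: [0.4944, 0.1925, 0.1328]
eef_rot: [0.679, 0.734, 0.0, 0.0]
ft_force: [-0.9, 1.1, 3.7]
width: 0.0289
grip_force: 50.0
```

Emit:
arm_command:
  moves: [0,0,0.2,0,0,0,0.2,0,0,0,0,0]

```text
time: 7.62
ee_pos: [0.4943, 0.1925, 0.1286]
eef_rot: [0.679, 0.734, 0.0, 0.0]
ft_force: [0.0, 2.5, 3.9]
width: 0.0291
grip_force: 50.0
```

Emit:
arm_command:
  moves: [0,0,0.2,0,0,0,0.2,0,0,0,0,0]

```text
time: 7.87
ee_pos: [0.4945, 0.1925, 0.125]
eef_rot: [0.679, 0.734, 0.001, 0.0]
ft_force: [-0.8, 2.0, 7.1]
width: 0.0287
grip_force: 50.0
```

Emit:
arm_command:
  moves: [0,0,0.2,0,0,0,0.1,0,0,0,0,0]

```text
time: 8.12
ee_pos: [0.4947, 0.1925, 0.1223]
eef_rot: [0.679, 0.734, 0.001, 0.0]
ft_force: [-1.1, 1.7, 6.9]
width: 0.0291
grip_force: 50.0
```

Emit:
arm_command:
  moves: [0,0,0.1,0,0,0,0.1,0,0,0,0,0]

```text
time: 8.37
ee_pos: [0.4947, 0.1924, 0.1202]
eef_rot: [0.679, 0.734, 0.001, 0.0]
ft_force: [-0.6, 1.2, 6.7]
width: 0.0287
grip_force: 50.0
```

Emit:
arm_command:
  moves: [0,0,0.1,0,0,0,0.1,0,0,0,0,0]

```text
time: 8.62
ee_pos: [0.4947, 0.1924, 0.1181]
eef_rot: [0.679, 0.734, 0.001, 0.0]
ft_force: [-0.4, 0.1, 6.5]
width: 0.0289
grip_force: 50.0
```

Emit:
arm_command:
  moves: [0,0,0.1,0,0,0,0.05,0,0,0,0,0]

```text
time: 8.87
ee_pos: [0.4947, 0.1924, 0.1169]
eef_rot: [0.679, 0.734, 0.001, 0.0]
ft_force: [-1.8, 1.0, 7.9]
width: 0.0287
grip_force: 50.0
```

Emit:
arm_command:
  moves: [0,0,0.1,0,0,0,0.1,0,0,0,0,0]

```text
time: 9.12
ee_pos: [0.4947, 0.1924, 0.1151]
eef_rot: [0.679, 0.734, 0.001, 0.0]
ft_force: [-2.3, 0.5, 10.7]
width: 0.0288
grip_force: 50.0
```

Emit:
arm_command:
  moves: [0,0,0.1,0,0,0,0.1,0,0,0,0,0]

```text
time: 9.37
ee_pos: [0.4947, 0.1925, 0.1133]
eef_rot: [0.679, 0.734, 0.001, 0.0]
ft_force: [-3.4, -0.1, 13.4]
width: 0.0292
grip_force: 50.0
```

Emit:
arm_command:
  moves: [0,0,0.1,0,0,0,0.1,0,0,0,0,0]

```text
time: 9.62
ee_pos: [0.4947, 0.1925, 0.1116]
eef_rot: [0.679, 0.734, 0.001, 0.0]
ft_force: [-4.9, -0.9, 16.9]
width: 0.0288
grip_force: 50.0
```

Emit:
arm_command:
  moves: [0,0,0.1,0,0,0,0,0]

```text
time: 9.78
ee_pos: [0.4947, 0.1925, 0.1108]
eef_rot: [0.679, 0.734, 0.001, 0.0]
ft_force: [-5.1, 0.8, 17.6]
width: 0.0288
grip_force: 50.0
```

Emit:
arm_command:
  moves: [0,0,0.1,0,0,0,0,0,0,0,0,0]

```text
time: 10.03
ee_pos: [0.4947, 0.1925, 0.11]
eef_rot: [0.679, 0.734, 0.001, 0.001]
ft_force: [-7.0, -0.8, 19.4]
width: 0.0291
grip_force: 50.0
```

Emit:
arm_command:
  moves: [0,0,-0.1,0,0,0,-0.2,0,0,0,-0.2,0,0,0,-0.2,0,0,0,-0.1,0,0,0,0,0,0,0,0,0]

```text
time: 10.62
ee_pos: [0.4947, 0.1924, 0.117]
eef_rot: [0.679, 0.734, 0.001, 0.0]
ft_force: [-1.1, 1.6, 8.6]
width: 0.0286
grip_force: 50.0
```

Emit:
arm_command:
  moves: [0,0,-0.1,0,0,0,-0.1,0,0,0,-0.1,0,0,0,0,0,0,0,0,0]

```text
time: 11.03
ee_pos: [0.4947, 0.1924, 0.1194]
eef_rot: [0.679, 0.734, 0.001, 0.0]
ft_force: [2.8, 2.7, 5.0]
width: 0.0289
grip_force: 50.0
```

Emit:
arm_command:
  moves: [0,0,-0.1,0,0,0,0,0,0,0,0,0]

```text
time: 11.28
ee_pos: [0.4946, 0.1924, 0.1203]
eef_rot: [0.679, 0.734, 0.001, 0.0]
ft_force: [4.0, 4.2, 3.9]
width: 0.0286
grip_force: 50.0
```

Emit:
arm_command:
  moves: [0,0,0,0,0,0,0,0,0,0,0,0,0,0,0,0,0,0,0,0,0,0,0,0,0,0,0,0,0,0,0,0,0,0,0,0]
  fingers: 100

```text
time: 12.03
ee_pos: [0.4941, 0.1922, 0.12]
eef_rot: [0.679, 0.734, -0.0, -0.0]
ft_force: [1.7, 0.1, 1.1]
width: 0.0806
grip_force: 0.0
```

Emit:
arm_command:
  moves: [0,0,-1,0,0,0,-2,0,0,0,-3,0,0,0,-3,0,-2,0,-2,0,-3,0,0,0,-3,0,0,0,-1,0,0,0,0,0,0,0,0,0,0,0]

```text
time: 12.87
ee_pos: [0.5012, 0.1027, 0.2306]
eef_rot: [0.679, 0.734, 0.0, 0.0]
ft_force: [-0.1, 0.1, -0.5]
width: 0.087
grip_force: 0.0
```

```bash
python3 - <<'E'
from h import *
s=r.read_state();print(s['time'],s['ee_pos'],s['ft_force'],s['width'])
a=save('side','s4.png')[:,:,::-1];w=save('wrist','w4.png')[:,:,::-1]
A=cv2.resize(a[110:210,184:284],(400,400),interpolation=2)
cv2.imwrite('pics/crop4.png',np.hstack([A,cv2.resize(w[:300,170:470],(400,400))]))
E
```

```text
12.8667 [0.50120583 0.10268604 0.23060613] [-0.12719262  0.0794287  -0.5191113 ] 0.08704155961331057
```

View pics/crop4.png

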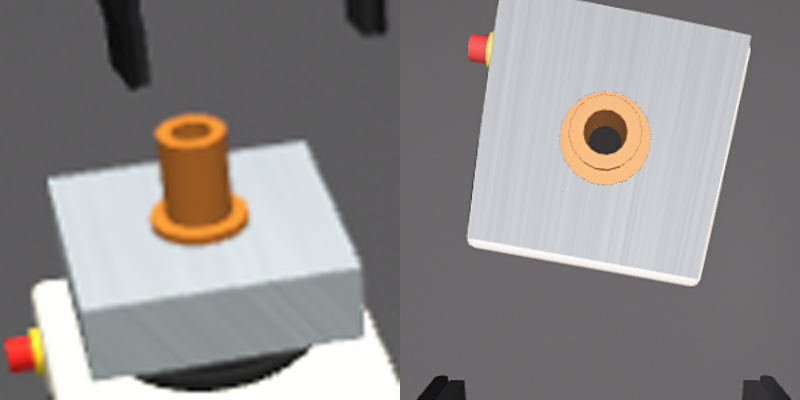

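The bushing sits flush and upright on the stage in both views, flange at (199,220) in the side crop and concentric at (605,138) in the wrist crop. The final push of 22.7 N with about 12.6 mm of travel matches the spring rate with the shoulder on the plate.

```bash
python3 -c "from bench import r; print(r.close_job())"
```

```text
the job is handed in; nothing more can be done
None
```

The bronze bushing is pressed home in the stage bore and looks flush and square in both views. It is released, the arm is clear, and I handed the job in at about 13 s; no verdict came back.

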